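# Hold a film slitter's guard open with its feed in neutral

### The job

A colleague needs to reach the rollers of the film slitter on the counter. While the guard is still shut, throw the red-knobbed feed lever into its neutral notch (marked green) and leave it there; then lift the clear guard to 50 degrees, level with the green bead on its curved scale, and hold it there. The guard falls shut when let go, so finish while still holding it still at that angle, with nothing else propping it, and do not shift the things standing around the machine.

Things in the scene. Friction and masses are not known exactly. Their poses are not given: they have to be found in the camera images.
- slitter: benchtop film slitter, fixed: grey base 270 x 420 x 30 mm, blue housings up to 120 mm high. Origin: centre of its underside; x to its back (away from the robot at yaw 0), y to its left, z up. The lever housing is its left quarter (y +105 to +210 mm), the guard spans y -180 to +90 mm. Its place varies, yaw up to 0.25 rad either way.
- feed_lever (a joint): feed lever angle (rad) about an axis along the slitter's y at slitter x -60, y 155, z 60 mm; 0 = upright, negative leans to the slitter's front (-x). Top-heavy (0.27 kg), so it rests in one of two end notches: -0.4 = feed (front, white mark), where it starts, and +0.4 = neutral (back, green mark). Moving it takes about 1 N at the knob; let go on either side of upright it falls over to that end.
- knob (a point): centre of the red ball knob, 30 mm diameter, on top of the 12 mm thick lever rod, 165 mm from the lever's pivot; 212 mm above the counter when in either notch.
- neutral_mark (a point): on the lever gate (top of the left housing, 122 mm high), the middle of the green neutral mark at the back end of the black slot; the lever rod stands through this point when in neutral. Two green bars flank the slot there; two white bars mark feed at its front end.
- guard_angle (a joint): opening angle of the guard (rad): 0 = shut and level, grows as its front edge is lifted up and back about the hinge at the back; 50 degrees = 0.873; stops at 1.5. It is a plain hinge: the guard falls shut from anywhere below its stop.
- guard: hinged guard: clear plate with black frame, 270 mm wide, 0.3 to 0.65 kg. Origin on the hinge axis, middle of its width. When shut its axes are those of the slitter; its frame reaches to x -189 mm, and from there two black arms (at y +85 and -85 mm) carry a yellow bar.
- bar (a point): middle of the yellow round bar on the guard's front, 14 mm diameter, 156 mm clear between its two arms, along the slitter's y; 235 mm from the hinge axis; 46 mm clear between bar and guard frame, open above and below. 128 mm above the counter when shut.
- hinge_mid (a point): fixed point on the guard's hinge axis, at the middle of the guard's width, 128 mm above the counter. The axis runs along the slitter's y.
- bead (a point): green bead, 17 mm, at 50 degrees on the fixed curved steel scale at the slitter's right side (white beads every 10 degrees), 130 mm from the hinge axis.
- swatch_book: bystander: book of colour chips, 130 x 90 x 22 mm, lying; origin at the centre of its underside
- spray_bottle: bystander: blue spray bottle, 68 mm diameter, 190 mm high, standing; origin at the centre of its underside
- mug: bystander: white mug, 80 mm diameter, 95 mm high, handle at its +y; origin at the centre of its underside
- film_roll: bystander: black film roll standing on end, 60 mm diameter, 150 mm high; origin at the centre of its underside
- tape_measure: bystander: yellow tape measure, 70 x 35 x 60 mm; origin at the centre of its underside
- squeegee: bystander: orange hand squeegee lying flat, 75 x 100 x 19 mm; origin at the centre of its underside

How it is judged:
On the way, in this order (a step that is already met when the one before it is completed fails the run):
1. the feed lever is in the neutral notch, guard shut (value of joint feed_lever above 0.33 rad and value of joint guard_angle below 0.1 rad), for 0.3 s.
2. the robot has the guard at 50 degrees, within 5 (value of joint guard_angle between 0.785 and 0.96 rad and contact force between any of the fingers, the arm and guard above 0.5 N), for 0.2 s.
At the end, for the whole second after the job is handed in: The robot is still holding the guard (it touches it with more than 0.5 N), at rest at 50 degrees within 5 degrees (0.785 to 0.96 rad), no bystander touching the guard, and the feed lever is in the neutral notch (above 0.33 rad) (all of step 2 and value of joint feed_lever above 0.33 rad and velocity of joint guard_angle between -0.1 and 0.1 rad/s and contact force between guard and swatch_book below 0.2 N and contact force between guard and spray_bottle below 0.2 N and contact force between guard and mug below 0.2 N and contact force between guard and film_roll below 0.2 N and contact force between guard and tape_measure below 0.2 N and contact force between guard and squeegee below 0.2 N); the arm keeps its last pose, push and grip.
It fails at once if the guard is raised (more than 0.15 rad) while the feed lever is not in neutral (value of joint guard_angle above 0.15 rad and not (value of joint feed_lever above 0.3 rad)).
It fails at once if a bystander is shifted by more than 25 mm (distance of any of swatch_book, spray_bottle, mug, film_roll, tape_measure, squeegee from where it was at the start of the episode above 0.025 m).
It also fails if it takes over 48 s, if anything falls off the work surface, if the arm or the gripper's body presses on something with over 40 N, if the wrist force passes 120 N, or if a joint passes its speed limit or range.

### The arm

A 6-joint arm with a two-finger parallel gripper is mounted at the origin on the work surface. World frame = base frame: x ahead of the robot, y to its left, z up, the work surface at z = 0. Lengths are in m, angles in rad, forces in N, time in s.
With the tool pointing down it reaches from about 0.25 to 0.725 m from the base axis. Payload 4 kg.
Tool frame: the origin (TCP) lies at the very end of the fingers, on their centre line; the grasp point (between the pads) lies 19 mm behind it; z points along the fingers, y is the line along which they close (so a half turn about z gives the same grasp; the last joint's range is limited). The gripper opens to 85 mm and grips with 20 to 120 N. Pads are 22 mm wide; open, the fingers measure 114 mm over their backs; the gripper's body (76 mm by 85 mm) begins 54 mm behind the grasp point. The pads swing forward as they close: fully open they stand 13 mm farther back than shut.
Start: joints at [1.1, 0.241, 0.005, 1.335, 0, 1.571], TCP at [0.227, 0.446, 0.231] pointing down, gripper open.
Joint ranges: [-2.72, 2.72], [-1.05, 1.87], [-1.09, 1.28], [-1.99, 2.15], [-1.42, 1.44], [-3.14, 3.14]. Speed limits (rad/s): [2.79, 2.79, 3.14, 3.14, 3.14, 3.14].

### API

Orientations are given as a unit quaternion [x, y, z, w].
In Python, from workcell import bot, vision, workorder gives the robot as it stands.
- The arm moves only by the shell command python3 -m creep 'ROWS' [OPENING]. ROWS is JSON, a list of rows, each a list of 2 entries, a list of its own where there are three numbers: the shift along the tool's x, y, z in mm, then the turn, a rotation vector about the tool's x, y, z in rad. In form: [[[dx, dy, dz], [wx, wy, wz]], ...]. A call has 1 to 12 rows; each row shifts and turns the commanded pose from where the row before left it, along the tool's axes as they then stand; what a row does not reach is not made up. A row lasts 1/8 s, in which the tool goes at most 62.5 mm and 10.7 degrees, less where a joint would pass 70% of its speed; a pose out of reach is approached as far as the arm can. A call is refused whole if a number of a shift passes 62.5 or a number of a turn 0.188, either way. A call with a gripper value outside its range is refused whole. OPENING is the finger opening in mm, from 0 to 85.4, set as the call begins (- or left out, the last holds). The fingers move at their own pace and stop on an object; the grip force is fixed at half the most. Time passes only in rows, so rows that do not move let the fingers close. It gives the time, the measured TCP pose, the force, the opening and the grip force at its end, in the units of the state.
- bot.get_obs(): the state, without advancing time (a new reading comes with each control period).
- vision.camera(name): name is "side" or "top" or "wrist"; returns a dict with "image" (480x640x3 uint8, blue, green, red), "z_map" (480x640 float32, m along the optical axis (not along the pixel's ray), 0 where there is no reading), "K" (3x3 intrinsics, pixels), "rvec" (rotation vector, rad) and "tvec" (3), from world to camera coordinates, as OpenCV has them; the wrist camera has in their place "tool_from_camera" (4x4, takes a point from camera to tool coordinates, whose origin is the TCP and whose axes are the flange's). Camera axes: x right, y down, z forward; pixel columns grow to the right and rows downward; lengths in m; the calibration is good to about 2 mm. A picture is of the moment at which its call begins: read the wrist's pose just before it.
- workorder.job_done(): hands the job in; it is judged then, once.
Trained networks look in a picture, given as the dict that the camera call returned (one of the last four; its "shot" number tells which), for a name from the list of things; names that differ only in an ending like _2 or _b are one class to them, and where a whole thing is asked for, a point or a joint stands for the part that bears it (a point fixed in the world has none). Each returns a list of dicts, best first, with "score" (0 to 1); they miss things now and then, are a little off and sometimes report something else, mostly with a low value. They report only what shows in the picture. A call takes as long as a camera call.
- vision.spot_in(picture, query): "position" ([column, row] in pixels, amid what is visible of it).
- vision.place_of(picture, query): "position" ([column, row] in pixels: a listed point, or the origin of a listed thing).
The state is a dict: "clock": time; "joint_pos": joint angles; "joint_vel": joint speeds; "tau": joint torques, N m; "eef_pos": TCP position; "tool_rot": TCP orientation; "ft_force": force on the tool from outside, world axes, zero at the start; "ft_torque": the same for the moment, N m; "grip_width": finger opening in m; "grasp_force": force on a finger pad.
Only numpy, scipy, OpenCV 4.12 (cv2) and the standard library are available. Lean on these libraries where they do the work, as an engineer would, in place of code of your own. Each camera call takes 0.05 s, during which the arm holds its last target. There are 200 camera calls.

## Working session

There is one attempt and no reset: what is moved stays moved. The work goes in short steps, Python scripts to look and compute and a shell command to move; the robot and the scene stay as the last step left them, time stands still between calls to the robot, and variables do not carry over. Pictures are saved under pics/ and viewed, at most 10 in all, crops included, and the job is handed in when it is done.

```bash
mkdir -p pics; ls
cat > h.py <<'E'
import numpy as np,cv2
from scipy.spatial.transform import Rotation as R
from workcell import bot,vision,workorder
def cam(n):
    o=bot.get_obs(); p=vision.camera(n)
    if n=="wrist":
        T=np.eye(4);T[:3,:3]=R.from_quat(o["tool_rot"]).as_matrix();T[:3,3]=o["eef_pos"]
        p["W"]=T@np.array(p["tool_from_camera"])
    else:
        M=np.eye(4);M[:3,:3]=cv2.Rodrigues(np.array(p["rvec"],float))[0];M[:3,3]=np.ravel(p["tvec"]);p["W"]=np.linalg.inv(M)
    return p
def ray(p,uv):
    d=np.linalg.inv(p["K"])@[uv[0],uv[1],1]; return p["W"][:3,3],p["W"][:3,:3]@d
def atz(p,uv,z):
    c,d=ray(p,uv); return c+d*(z-c[2])/d[2]
def dep(p,uv):
    c,d=ray(p,uv); return c+d*p["z_map"][int(round(uv[1])),int(round(uv[0]))]
E
cat > a.py <<'E'
from h import *
np.set_printoptions(precision=4,suppress=True)
Z=dict(knob=.212,neutral_mark=.122,bar=.128,hinge_mid=.128,bead=.2276,slitter=0,swatch_book=0,spray_bottle=0,mug=0,film_roll=0,tape_measure=0,squeegee=0)
for n in("top","side"):
    p=cam(n); cv2.imwrite(f"pics/{n}.png",p["image"]); print(n,p["W"][:3,3])
    for q,z in Z.items():
        r=vision.place_of(p,q)
        for e in r[:1]: print(q,round(e["score"],2),np.round(e["position"]),atz(p,e["position"],z),dep(p,e["position"]))
print(bot.get_obs())
E
python3 a.py
```

```text
pics
top [0.3661 0.0087 1.2742]
knob 0.52 [287. 251.] [0.5237 0.0955 0.212 ] [0.5215 0.0943 0.2267]
neutral_mark 0.68 [483. 335.] [ 0.3226 -0.3715  0.122 ] [ 0.3187 -0.4055  0.0191]
bar 0.74 [370. 275.] [ 0.4727 -0.1015  0.128 ] [ 0.472  -0.1008  0.1354]
hinge_mid 0.75 [373. 185.] [ 0.7029 -0.1179  0.128 ] [ 0.7014 -0.1173  0.1329]
bead 0.97 [449. 210.] [ 0.6103 -0.2789  0.2276] [ 0.6084 -0.2766  0.2359]
slitter 0.64 [352. 222.] [ 0.6344 -0.0697  0.    ] [ 0.6074 -0.0618  0.1283]
swatch_book 0.63 [484. 335.] [ 0.3166 -0.4152  0.    ] [ 0.3173 -0.4085  0.0203]
spray_bottle 0.89 [236. 188.] [0.7373 0.2562 0.    ] [0.7063 0.2355 0.1066]
mug 0.64 [452. 229.] [ 0.6097 -0.3466  0.    ] [ 0.5917 -0.3203  0.0943]
film_roll 0.75 [448. 286.] [ 0.4506 -0.3246  0.    ] [ 0.4426 -0.2928  0.1216]
tape_measure 0.59 [237. 261.] [0.531  0.2501 0.    ] [0.5233 0.2388 0.0595]
squeegee 0.74 [197. 351.] [0.2906 0.3558 0.    ] [0.2909 0.3547 0.004 ]
side [-0.0965 -0.5864  0.9593]
knob 0.62 [291. 217.] [0.5227 0.0989 0.212 ] [0.515  0.0904 0.2213]
neutral_mark 0.58 [318. 230.] [0.61   0.0791 0.122 ] [0.610
[... 571 characters left out ...]
366.] [ 0.456  -0.3203  0.    ] [ 0.4307 -0.3325  0.044 ]
tape_measure 0.91 [264. 244.] [0.5409 0.2606 0.    ] [0.516  0.2275 0.0375]
squeegee 0.73 [182. 274.] [ 0.2862  0.3516 -0.    ] [0.2837 0.3455 0.0062]
{'clock': 1.3, 'joint_pos': array([ 1.1   ,  0.2406,  0.005 ,  1.3352, -0.    ,  1.5708]), 'joint_vel': array([-0.0001, -0.001 , -0.0003, -0.0007, -0.    ,  0.0001]), 'tau': array([ -0.0011, -37.2214,  25.2691,   0.0012,  -0.0002,   0.    ]), 'eef_pos': array([0.2268, 0.4456, 0.2313]), 'tool_rot': array([0.2332, 0.9724, 0.    , 0.    ]), 'ft_force': array([-0.2657, -0.4023,  1.1218]), 'ft_torque': array([-0.0584, -0.0098, -0.0282]), 'grasp_force': 0.0, 'grip_width': 0.08557301699923835}
```

View pics/side.png

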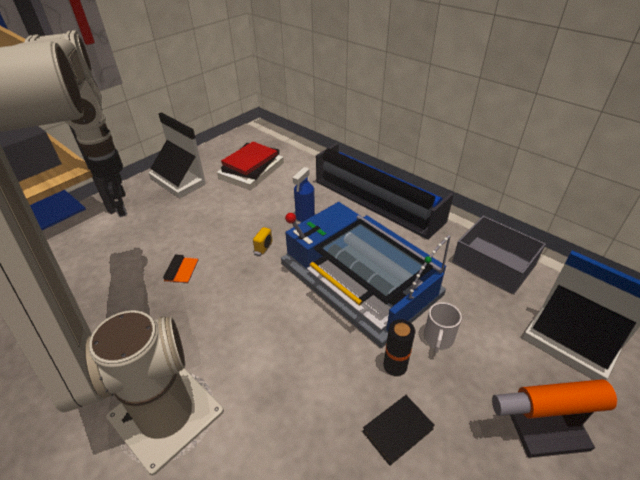

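```bash
python3 -m creep '[[[0,0,-15],[0,0,0.17]],[[0,0,-15],[0,0,0.17]],[[0,0,-15],[0,0,0.17]],[[0,0,-15],[0,0,0.17]],[[0,0,-15],[0,0,0.17]],[[0,0,-5],[0,0,0.17]],[[0,0,0],[0,0,0.168]],[[0,0,0],[0,0,0]],[[0,0,0],[0,0,0]]]' 60
cat > rel.py <<'E'
from h import *
import sys
o=bot.get_obs(); t=np.array([float(a) for a in sys.argv[1:4]]); r=R.from_quat(o["tool_rot"])
print("mm",np.round(1000*r.inv().apply(t-o["eef_pos"]),1)); m=r.as_matrix(); print(np.round(m,3),np.round(o["joint_pos"],2),o["clock"])
E
python3 rel.py 0.523 0.096 0.30
```

```text
clock: 2.42
eef_pos: [0.2268, 0.4455, 0.3112]
tool_rot: [0.737, 0.676, -0.0, 0.0]
ft_force: [-0.5, -0.0, 0.5]
grip_width: 0.0602
grasp_force: 0.0
mm [-322.9  325.    11.3]
[[ 0.086  0.996 -0.   ]
 [ 0.996 -0.086 -0.   ]
 [-0.    -0.    -1.   ]] [ 1.1   0.22  0.19  1.54 -0.    2.76] 2.425
```

The picture shows the slitter amid the bystanders: red knob at (291,217), yellow bar at (335,284), green bead at (430,259), which agrees with the measured points. Next I move above the knob.

```bash
python3 -m creep '[[[-32,32,0],[0,0,0]],[[-32,32,0],[0,0,0]],[[-32,32,0],[0,0,0]],[[-32,32,0],[0,0,0]],[[-32,32,0],[0,0,0]],[[-32,32,0],[0,0,0]],[[-32,32,0],[0,0,0]],[[-32,32,0],[0,0,0]],[[-32,32,0],[0,0,0]],[[-32,32,0],[0,0,0]],[[0,0,0],[0,0,0]],[[0,0,0],[0,0,0]]]'
python3 - <<'E'
from h import *
p=cam("wrist"); cv2.imwrite("pics/w1.png",p["image"])
for q,z in dict(knob=.212,neutral_mark=.122,bar=.128).items():
    for e in vision.place_of(p,q)[:1]: print(q,round(e["score"],2),np.round(e["position"]),atz(p,e["position"],z),dep(p,e["position"]))
E
python3 rel.py 0.523 0.096 0.20
```

```text
clock: 3.92
eef_pos: [0.5171, 0.0988, 0.311]
tool_rot: [0.737, 0.676, -0.0, -0.0]
ft_force: [-0.8, -0.6, 0.6]
grip_width: 0.06
grasp_force: 0.0
knob 0.79 [319. 243.] [0.51595081 0.09653737 0.212     ] [0.51636516 0.10087205 0.22766249]
neutral_mark 0.81 [413. 221.] [0.60529206 0.08543604 0.122     ] [0.60508666 0.08563004 0.12282455]
bar 0.74 [299. 398.] [ 0.47654404 -0.09921036  0.128     ] [0.51271745 0.10833518 0.38597534]
mm [ -3.2   6.4 111.6]
[[ 0.086  0.996  0.   ]
 [ 0.996 -0.086  0.   ]
 [ 0.     0.    -1.   ]] [0.19 0.28 0.26 1.55 0.   1.85] 4.125
```

View pics/w1.png

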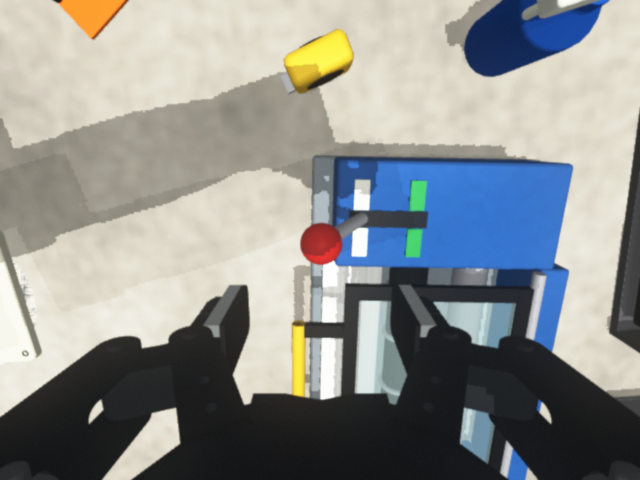

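The wrist view shows the knob at (320,243), centred between the fingers' line, with the green mark at (417,220). I straddle the knob and push it back.

```bash
python3 -m creep '[[[-1,0,25],[0,0,0]],[[0,0,25],[0,0,0]],[[0,0,25],[0,0,0]],[[0,0,25],[0,0,0]],[[0,0,12],[0,0,0]],[[0,0,0],[0,0,0]],[[0,0,0],[0,0,0]]]'
python3 -m creep '[[[0,12,0],[0,0,0]],[[0,12,0],[0,0,0]],[[0,12,0],[0,0,0]],[[0,12,0],[0,0,0]],[[0,12,0],[0,0,0]],[[0,12,0],[0,0,0]],[[0,12,0],[0,0,0]],[[0,12,0],[0,0,0]],[[0,12,0],[0,0,0]],[[0,12,0],[0,0,0]],[[0,6,0],[0,0,0]],[[0,0,0],[0,0,0]]]'
python3 - <<'E'
from h import *
for n in ("side","top"):
  p=cam(n)
  for q,z in dict(knob=.212,bar=.128).items():
    for e in vision.place_of(p,q)[:1]: print(q,round(e["score"],2),np.round(e["position"]),atz(p,e["position"],z),dep(p,e["position"]))
E
```

```text
clock: 5.0
eef_pos: [0.518, 0.0981, 0.2004]
tool_rot: [0.737, 0.675, 0.001, 0.001]
ft_force: [0.7, 0.1, -0.1]
grip_width: 0.0599
grasp_force: 0.0
clock: 6.5
eef_pos: [0.6432, 0.0865, 0.1989]
tool_rot: [0.738, 0.675, -0.0, -0.0]
ft_force: [0.3, -0.0, 0.6]
grip_width: 0.0602
grasp_force: 0.0
knob 0.52 [327. 197.] [0.65532415 0.08488381 0.212     ] [0.64267435 0.07359041 0.22457339]
bar 0.91 [333. 280.] [ 0.48307197 -0.08942268  0.128     ] [ 0.47772811 -0.0940043   0.13566455]
knob 0.26 [451. 209.] [ 0.61527358 -0.28818514  0.212     ] [ 0.61009006 -0.28200888  0.23410094]
bar 0.93 [366. 273.] [ 0.47854016 -0.09286328  0.128     ] [ 0.47786637 -0.09225469  0.13487123]
```

```bash
python3 -m creep '[[[0,0,-28],[0,0,0]],[[0,0,-28],[0,0,0]],[[0,0,-28],[0,0,0]],[[0,0,-28],[0,0,0]],[[0,0,0],[0,0,0]]]'
python3 -m creep '[[[-25,-19,0],[0,0,0]],[[-25,-19,0],[0,0,0]],[[-25,-19,0],[0,0,0]],[[-25,-19,0],[0,0,0]],[[-25,-19,0],[0,0,0]],[[-25,-19,0],[0,0,0]],[[-25,-19,0],[0,0,0]],[[-23,-18,0],[0,0,0]],[[0,0,15],[0,0,0]],[[0,0,15],[0,0,0]],[[0,0,15],[0,0,0]],[[0,0,0],[0,0,0]]]' 44
python3 - <<'E'
from h import *
p=cam("wrist"); cv2.imwrite("pics/w2.png",p["image"]); print(p["W"])
for q,z in dict(knob=.212,neutral_mark=.122,bar=.128,hinge_mid=.128).items():
    for e in vision.place_of(p,q)[:1]: print(q,round(e["score"],2),np.round(e["position"]),atz(p,e["position"],z),dep(p,e["position"]))
E
python3 rel.py 0.475 -0.098 0.109
```

```text
clock: 7.42
eef_pos: [0.6439, 0.0869, 0.3144]
tool_rot: [0.737, 0.675, 0.002, 0.002]
ft_force: [-0.7, -0.1, -0.6]
grip_width: 0.06
grasp_force: 0.0
clock: 8.93
eef_pos: [0.4734, -0.097, 0.2642]
tool_rot: [0.738, 0.675, -0.001, -0.002]
ft_force: [0.4, 0.4, 0.5]
grip_width: 0.044
grasp_force: 0.0
[[ 0.99608435 -0.08441162 -0.02628027  0.47923962]
 [-0.08833753 -0.96216592 -0.25774645 -0.03213656]
 [-0.00352918  0.25905873 -0.96585512  0.40799085]
 [ 0.          0.          0.          1.        ]]
bar 0.83 [323. 235.] [ 0.47462569 -0.10297749  0.128     ] [ 0.47477568 -0.10067472  0.13710145]
hinge_mid 0.93 [611. 237.] [ 0.70843614 -0.12552551  0.128     ] [ 0.70297828 -0.12330164  0.13466742]
mm [ -0.7  -0.5 157.8]
[[ 0.088  0.996  0.001]
 [ 0.996 -0.088 -0.   ]
 [-0.     0.001 -1.   ]] [-0.2   0.2   0.04  1.41 -0.    1.46] 9.175
```

View pics/w2.png

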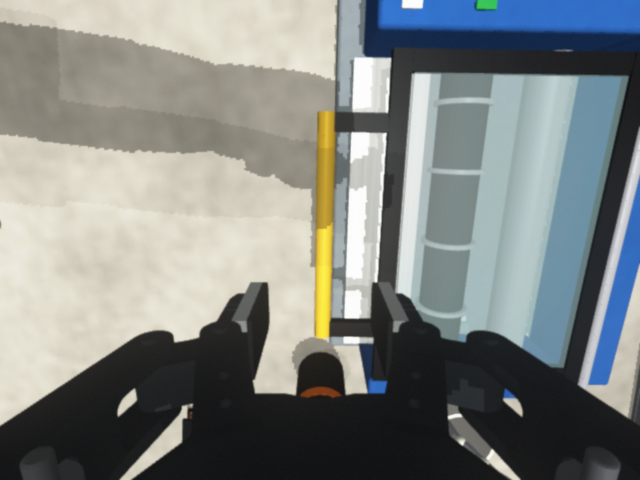

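The bar at (323,235) lies centred between the fingers, with the back finger over the gap. I descend and grip.

```bash
python3 -m creep '[[[0,0,25],[0,0,0]],[[0,0,25],[0,0,0]],[[0,0,25],[0,0,0]],[[0,0,25],[0,0,0]],[[0,0,20],[0,0,0]],[[0,0,18],[0,0,0]],[[0,0,16],[0,0,0]],[[0,0,0],[0,0,0]],[[0,0,0],[0,0,0]]]'
python3 -m creep '[[[0,0,0],[0,0,0]],[[0,0,0],[0,0,0]],[[0,0,0],[0,0,0]],[[0,0,0],[0,0,0]],[[0,0,0],[0,0,0]],[[0,0,0],[0,0,0]]]' 8
python3 - <<'E'
import numpy as np
# arc steps in slitter x,z ; keep tool vertical
a=np.radians(np.arange(0,51,5)); x=235*(1-np.cos(a)); z=235*np.sin(a); print(np.round(np.diff(x),1),np.round(np.diff(z),1))
E
```

```text
clock: 10.3
eef_pos: [0.4757, -0.0975, 0.1132]
tool_rot: [0.738, 0.675, 0.0, 0.001]
ft_force: [-0.3, 0.1, -0.2]
grip_width: 0.0439
grasp_force: 0.0
clock: 11.05
eef_pos: [0.4764, -0.0975, 0.1133]
tool_rot: [0.738, 0.675, 0.001, 0.001]
ft_force: [2.9, 0.0, 5.0]
grip_width: 0.012
grasp_force: 58.7
[ 0.9  2.7  4.4  6.2  7.8  9.5 11.  12.5 13.9 15.1] [20.5 20.3 20.  19.6 18.9 18.2 17.3 16.3 15.1 13.9]
```

```bash
python3 -m creep '[[[0,0,-10],[0,0,0]],[[0,1,-10],[0,0,0]],[[0,1,-10],[0,0,0]],[[0,2,-10],[0,0,0]],[[0,2,-10],[0,0,0]],[[0,2,-10],[0,0,0]],[[0,3,-10],[0,0,0]],[[0,3,-10],[0,0,0]],[[0,0,0],[0,0,0]],[[0,0,0],[0,0,0]]]'
python3 - <<'E'
from h import *
p=cam("side")
for q in("bar","hinge_mid","knob"):
    for e in vision.place_of(p,q)[:1]: print(q,round(e["score"],2),np.round(e["position"]),dep(p,e["position"]))
E
```

```text
clock: 12.3
eef_pos: [0.489, -0.0988, 0.1919]
tool_rot: [0.738, 0.675, -0.0, 0.0]
ft_force: [4.1, -2.2, -3.9]
grip_width: 0.0116
grasp_force: 58.6
bar 0.69 [339. 260.] [ 0.48164661 -0.10931974  0.21454631]
hinge_mid 0.66 [395. 240.] [ 0.71061748 -0.12253033  0.13462599]
knob 0.49 [395. 247.] [ 0.68061975 -0.14344337  0.14107285]
```

Bar is following (z about 0.207, 20 degrees) with low force; continue to 50.

```bash
python3 -m creep '[[[0,4,-9.5],[0,0,0]],[[0,4,-9.5],[0,0,0]],[[0,4.5,-9],[0,0,0]],[[0,5,-9],[0,0,0]],[[0,5.5,-8.7],[0,0,0]],[[0,5.5,-8.6],[0,0,0]],[[0,6,-8.3],[0,0,0]],[[0,6.5,-8],[0,0,0]],[[0,0,0],[0,0,0]],[[0,0,0],[0,0,0]]]'
python3 -m creep '[[[0,7,-7.7],[0,0,0]],[[0,7,-7.4],[0,0,0]],[[0,7.5,-7],[0,0,0]],[[0,7.6,-6.9],[0,0,0]],[[0,0,0],[0,0,0]],[[0,0,0],[0,0,0]],[[0,0,0],[0,0,0]]]'
python3 - <<'E'
from h import *
for n in("side","top"):
  p=cam(n);cv2.imwrite(f"pics/{n}2.png",p["image"])
  for q,z in dict(bar=.308,hinge_mid=.128,knob=.212,bead=.2276).items():
    for e in vision.place_of(p,q)[:1]: print(q,round(e["score"],2),np.round(e["position"]),atz(p,e["position"],z),dep(p,e["position"]))
E
```

```text
clock: 13.75
eef_pos: [0.5267, -0.1027, 0.2632]
tool_rot: [0.738, 0.675, -0.003, -0.002]
ft_force: [-6.7, -4.1, 1.7]
grip_width: 0.0118
grasp_force: 58.9
clock: 14.62
eef_pos: [0.5548, -0.1057, 0.2942]
tool_rot: [0.738, 0.675, -0.003, -0.001]
ft_force: [-12.7, -4.8, 8.5]
grip_width: 0.0117
grasp_force: 59.3
bar 0.81 [360. 217.] [ 0.55359715 -0.11164469  0.308     ] [ 0.54844689 -0.1154053   0.31315965]
hinge_mid 0.87 [391. 239.] [ 0.71270274 -0.10734315  0.128     ] [ 0.55721548 -0.19938139  0.2877297 ]
knob 0.7 [326. 200.] [0.64450451 0.07986611 0.212     ] [0.63793896 0.07396344 0.21862117]
hinge_mid 0.73 [375. 187.] [ 0.69649396 -0.12246128  0.128     ] [ 0.52737581 -0.05533628  0.71478794]
knob 0.5 [294. 198.] [0.65056733 0.0785264  0.212     ] [0.64614315 0.07743963 0.2285226 ]
bead 0.62 [452. 208.] [ 0.61391158 -0.28672758  0.2276    ] [ 0.66909493 -0.35251632 -0.00550366]
```

View pics/side2.png

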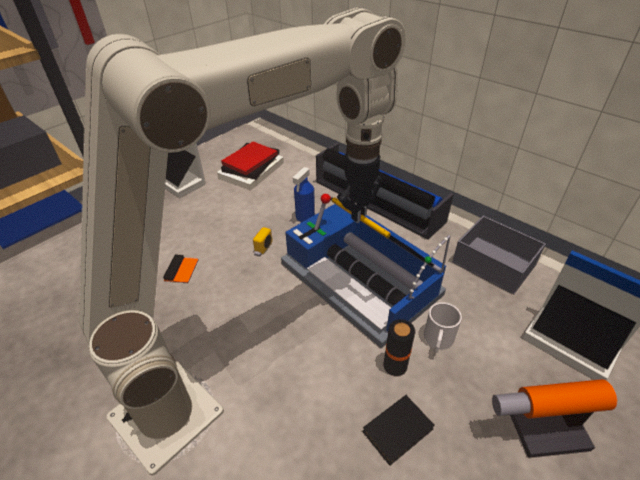

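The side view shows the bar held in the gripper at (360,217), the lever standing at the green mark (knob at 326,200), and the bystanders unmoved. Gripper height gives 50.4 degrees and horizontal reach gives 50.1, so I let it settle and hand in.

```bash
python3 -m creep '[[[0,0,0],[0,0,0]],[[0,0,0],[0,0,0]],[[0,0,0],[0,0,0]],[[0,0,0],[0,0,0]]]'
python3 -c "
from workcell import workorder
print(workorder.job_done())"
```

```text
clock: 15.62
eef_pos: [0.5548, -0.1057, 0.2942]
tool_rot: [0.738, 0.675, -0.003, -0.001]
ft_force: [-13.7, -5.0, 9.3]
grip_width: 0.0114
grasp_force: 59.3
the job is handed in; nothing more can be done
None
```

The job is handed in: the feed lever is in the neutral notch, and the gripper is holding the guard still at about 50 degrees (50.1 to 50.4 measured); no verdict came back from the hand-in.

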